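# Change over the sieve shaker

### The arm

A 6-joint arm with a two-finger parallel gripper is mounted at the origin on a cart in front of the work surface, level with it; the furniture and walls round the work are solid. World frame = base frame: x ahead of the robot, y to its left, z up, the work surface at z = 0. Lengths are in m, angles in rad, forces in N, time in s.
With the tool pointing down it reaches from about 0.3 to 0.775 m from the base axis. Payload 14.6 kg.
Tool frame: the origin (TCP) lies at the very end of the fingers, on their centre line; the grasp point (between the pads) lies 19 mm behind it (ctrl.grasp_offset is the distance from the TCP to the grasp point, in m); z points along the fingers, y is the line along which they close (so a half turn about z gives the same grasp; the last joint's range is limited). The gripper opens to 94 mm and grips with 3 to 60 N. Pads are 16 mm wide; open, the fingers measure 119 mm over their backs; the gripper's body (75 mm by 177 mm) begins 78 mm behind the grasp point.
Start: joints at [1.222, 0.3, 1.521, -0, 1.321, -0.067], TCP at [0.153, 0.528, 0.168] pointing down, gripper open.
Joint ranges: [-3.03, 3.03], [-0.79, 2.21], [0.23, 2.52], [-1.04, 4.18], [0, 3.07], [-2.55, 2.55]. Speed limits (rad/s): [2.22, 2.22, 2.57, 3.14, 3.14, 3.14].

### API

Orientations are given as [roll, pitch, yaw] about the fixed x, y, z axes, in that order (R = Rz(yaw) Ry(pitch) Rx(roll)).
In Python, from station import ctrl gives the robot as it stands.
- The arm moves only by the tool step_arm, never from a script. Its argument "plan" is a list that holds one entry, the list of rows, each a list of 6 numbers: the shift along the tool's x, y, z in units of 30 mm (1.0 is 30 mm), then the turn, a rotation vector about the tool's x, y, z in units of 6 degrees (1.0 is 6 degrees). In form: [[[dx, dy, dz, wx, wy, wz], ...]]. A call has 1 to 8 rows; each row is the pose to reach, as a shift and turn from the pose commanded when the call began, along the tool's axes at that moment; what a row does not reach only later rows make up. A row lasts 1/12 s, in which the tool goes at most 41.7 mm and 7.16 degrees, less where a joint would pass 70% of its speed; a pose out of reach is approached as far as the arm can. A call with a gripper value outside its range is refused whole. "grip" is the opening, from 0 (shut) to 1 (fully open), set as the call begins (left out, the last holds). The fingers move at their own pace and stop on an object; "squeeze" is the grip in N (left out, the last holds). Time passes only in rows, so rows that repeat a pose let the fingers close. It gives the time, the measured TCP pose, the force, the opening and the grip force at its end, in the units of the state.
- ctrl.get_obs(): the state, without advancing time (a new reading comes with each control period).
- ctrl.camera(name): name is "side" or "top" or "wrist"; returns the picture (420x560x3 uint8, red, green, blue); there is no depth.
- ctrl.camera_model(name): a dict with "intrinsics" (3x3 intrinsics, pixels), "R" (3x3) and "t" (3): a world point X has camera coordinates R X + t; the wrist camera has in their place "tool_from_camera" (4x4, takes a point from camera to tool coordinates, whose origin is the TCP and whose axes are the flange's). Camera axes: x right, y down, z forward; pixel columns grow to the right and rows downward; lengths in m; the calibration is good to about 2 mm. A picture is of the moment at which its call begins: read the wrist's pose just before it. camera_model takes no time and is no camera call.
- ctrl.hand_in(): hands the job in; it is judged then, once.
Trained networks look in the newest picture that a camera, given by its name, has taken for a name from the list of things; names that differ only in an ending like _2 or _b are one class to them, and where a whole thing is asked for, a point or a joint stands for the part that bears it (a point fixed in the world has none). Each returns a list of dicts, best first, with "confidence" (0 to 1); they miss things now and then, are a little off and sometimes report something else, mostly with a low value. They report only what shows in the picture. A call takes as long as a camera call.
- ctrl.masks_of(query, camera): "pixels" (420x560 bool, what is visible of it) and "at" ([column, row] in pixels, amid what is visible of it).
- ctrl.place_of(query, camera): "at" ([column, row] in pixels: a listed point, or the origin of a listed thing).
The state is a dict: "time_s": time; "qpos": joint angles; "joint_vel": joint speeds; "tau": joint torques, N m; "ee_pos": TCP position; "eef_rot": TCP orientation; "force": force on the tool from outside, world axes, zero at the start; "moment": the same for the moment, N m; "grip_width": finger opening in m; "grip_force": force on a finger pad.
Only numpy, scipy, OpenCV 4.12 (cv2) and the standard library are available. Lean on these libraries where they do the work, as an engineer would, in place of code of your own. Each camera call takes 0.05 s, during which the arm holds its last target. There are 200 camera calls.

### The job

Change the sieve shaker over for the next sample: the used coarse sieve on the shaker goes to the brushing stand, and the fine sieve, already brushed clean on that stand, takes its place on the shaker's receiver; one of the two will have to wait on a free patch of the bench. The medium sieve goes on top of the fine one and the lid on the medium one, every piece upright and fully nested. Leave the brush, the white-capped sample pot and the jar of chips where they are.

Things in the scene. Friction and masses are not known exactly. Their poses are not given: they have to be found in the camera images.
- coarse_sieve: coarse sieve: open wire cloth with squares of about 10 mm, the tallest of the three; round steel frame, 60 mm outside diameter, 40 mm tall, on a tapered spigot 7 mm tall (diameter 42 mm at its foot, 50 mm under the frame) that nests in the rim below; 47 mm in all. Origin: centre of the spigot's foot, z up. Starts nested on the shaker. 0.1-0.2 kg. Grip across the outside of the frame.
- fine_sieve: fine sieve: close grey cloth that cannot be seen through, the lowest of the three; frame 60 mm in diameter, 28 mm tall, on the same 7 mm spigot, 35 mm in all. Origin: centre of the spigot's foot, z up. Starts nested on the brushing stand. 0.1-0.2 kg.
- medium_sieve: medium sieve: wire cloth with 4 mm squares; frame 60 mm in diameter, 34 mm tall, on the same 7 mm spigot, 41 mm in all. Origin: centre of the spigot's foot, z up. Starts standing alone on the bench. 0.1-0.2 kg.
- lid: round steel lid, 61 mm in diameter, with the same 7 mm spigot below and a black knob on top: knob 22 mm in diameter, from 15 to 33 mm above the origin; the plate's top is 12 mm above the origin. Origin: centre of the spigot's foot, z up. Starts alone on the bench. 0.1 kg.
- shaker: sieve shaker fixed to the bench: white box 160 x 120 mm, 47 mm tall (94 mm in front of the origin, 66 mm behind; front = -x with display and dial), a round platform and a steel receiver pan of 60 mm diameter clipped onto it. Origin: on the bench under the pan's centre, z up. The pan's rim is 84 mm up; a piece nested in it has its origin 77 mm up.
- brushing_stand: brushing stand fixed to the bench: dark round foot, 96 mm in diameter, 14 mm high, with a steel pan of 60 mm diameter. Origin: on the bench under its centre, z up. Rim 38 mm up; a piece nested in it has its origin 31 mm up. All rims (pans, sieves) are 53.6 mm inside, 10 mm deep: a nested frame or lid plate rests on the rim below, with 2 mm of sideways play.
- sieve_brush: bystander: hand brush with a wooden handle, 160 mm long along its x, 42 mm wide, 20 mm tall, lying on the bench behind the work. Origin: centre of its underside.
- sample_pot: bystander: clear sample pot with a white cap, 60 mm in diameter, 66 mm tall. Origin: centre of its underside. It and the other clutter stand behind the work, more than 0.62 m ahead of the robot, or to the right of y = -0.40 m.
- chip_jar: bystander: open glass jar of reddish chips, 104 mm in diameter, 85 mm tall, standing behind the work. Origin: centre of its underside.

How it is judged:
At the end, for the whole second after the job is handed in: Coarse sieve nested on the brushing stand; on the shaker's receiver the fine sieve, on it the medium sieve, on that the lid; each within 4 mm sideways and 3 mm in height of its nested place on the piece below, upright within 0.06 rad, at rest and released (horizontal distance between coarse_sieve and brushing_stand below 0.004 m and z of coarse_sieve in the frame of brushing_stand between 0.028 and 0.034 m and angle between each of coarse_sieve, fine_sieve, medium_sieve, lid's own z axis and vertical below 0.06 rad and horizontal distance between fine_sieve and shaker below 0.004 m and z of fine_sieve in the frame of shaker between 0.074 and 0.08 m and horizontal distance between medium_sieve and fine_sieve below 0.004 m and z of medium_sieve in the frame of fine_sieve between 0.025 and 0.031 m and horizontal distance between lid and medium_sieve below 0.004 m and z of lid in the frame of medium_sieve between 0.031 and 0.037 m and linear speed of each of coarse_sieve, fine_sieve, medium_sieve, lid below 0.01 m/s); the robot touches nothing.
It fails at once if a sieve or the lid is tipped over (more than 0.8 rad) (angle between any of coarse_sieve, fine_sieve, medium_sieve, lid's own z axis and vertical above 0.8 rad).
It fails at once if the brush, the sample pot or the jar of chips is moved by more than 20 mm (distance of any of sieve_brush, sample_pot, chip_jar from where it was at the start of the episode above 0.02 m).
It also fails if it takes over 138 s, if anything falls off the work surface, if the arm or the gripper's body presses on something with over 40 N, if the wrist force passes 120 N, or if a joint passes its speed limit or range.

## Working session

There is one attempt and no reset: what is moved stays moved. The work goes in short steps, Python scripts to look and compute and a tool call to move; the robot and the scene stay as the last step left them, time stands still between calls to the robot, and variables do not carry over. Pictures are saved under pics/ and viewed, at most 16 in all, crops included, and the job is handed in when it is done.

Besides the shell and the picture viewer there is one more tool, called after "Call:" by a JSON object that holds its "name" and its "arguments". step_arm: Moves the arm, as the interface text tells. Its arguments: {"type":"object","properties":{"plan":{"type":"array","items":{"type":"array","items":{"type":"array","items":{"type":"number"}}}},"grip":{"type":"number"},"squeeze":{"type":"number"}},"required":["plan"]}

```bash
ls; mkdir -p pics
python3 - <<'E'
from station import ctrl
import cv2,numpy as np
o=ctrl.get_obs();print(o['time_s'],o['ee_pos'],o['eef_rot'],o['grip_width'])
a=ctrl.camera('top');b=ctrl.camera('side')
cv2.imwrite('pics/a.png',cv2.cvtColor(a,cv2.COLOR_RGB2BGR));cv2.imwrite('pics/b.png',cv2.cvtColor(b,cv2.COLOR_RGB2BGR))
for c in('top','side'):
  m=ctrl.camera_model(c);print(c,m['intrinsics'],m['R'],m['t'])
  for n in('coarse_sieve','fine_sieve','medium_sieve','lid','shaker','brushing_stand','sieve_brush','sample_pot','chip_jar'):
    for r in ctrl.place_of(n,c)[:2]: print(n,np.round(r['at'],1),round(r['confidence'],2))
print(ctrl.camera_model('wrist'))
E
```

```text
pics
0.0 [0.15286914 0.52801498 0.16778679] [-3.14046636e+00 -6.08930895e-05  2.85975894e+00] 0.0940798159342673
top [[528.47646866   0.         273.99333281]
 [  0.         528.47646866 216.49066989]
 [  0.           0.           1.        ]] [[ 0.01184227 -0.99979712 -0.01629365]
 [-0.9917425  -0.0096628  -0.12788056]
 [ 0.12769717  0.0176735  -0.99165573]] [0.0328919  0.56907586 1.48268023]
coarse_sieve [397.1 225.6] 0.92
fine_sieve [180.3 237.1] 0.71
medium_sieve [251.9 254.9] 0.82
lid [330.5 235.5] 0.7
lid [180.3 239.4] 0.3
shaker [392.  228.9] 0.96
brushing_stand [181.7 241.2] 0.78
sieve_brush [297.7 178.9] 0.57
sample_pot [233.1 185.1] 0.68
sample_pot [327.9 233.1] 0.56
chip_jar [171.  181.2] 0.59
side [[446.82009347   0.         278.25234267]
 [  0.         446.82009347 214.69468825]
 [  0.           0.           1.        ]] [[ 0.9136386  -0.40639339 -0.01043643]
 [-0.23431693 -0.50545681 -0.83042699]
 [ 0.33220488  0.76115559 -0.5570297 ]] [-0.51763701  0.20363324  0.85514968]
coarse_sieve [334.6 314.3] 0.71
fine_sieve [209.2 182.4] 0.94
medium_sieve [225.2 231.5] 0.81
lid [284.1 282.6] 0.78
shaker [337.3 346. ] 0.72
shaker [288.3 202.2] 0.72
brushing_stand [214.3 189.4] 0.73
sieve_brush [323.7 238.1] 0.75
sample_pot [288.5 204.8] 0.59
chip_jar [265.6 171.4] 0.61
{'intrinsics': array([[366.67505518,   0.        , 273.73818183],
       [  0.        , 366.67505518, 207.98331497],
       [  0.        ,   0.        ,   1.        ]]), 'tool_from_camera': array([[-5.91767680e-05, -9.70085558e-01, -2.42763274e-01,
         6.92979118e-02],
       [ 9.99999483e-01, -3.03854930e-04,  9.70445563e-04,
         1.41363068e-04],
       [-1.01518004e-03, -2.42763091e-01,  9.70085074e-01,
        -2.17453298e-01],
       [ 0.00000000e+00,  0.00000000e+00,  0.00000000e+00,
         1.00000000e+00]])}
```

View pics/a.png

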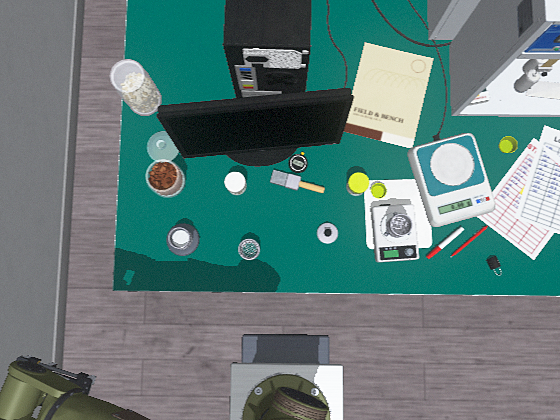

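View pics/b.png

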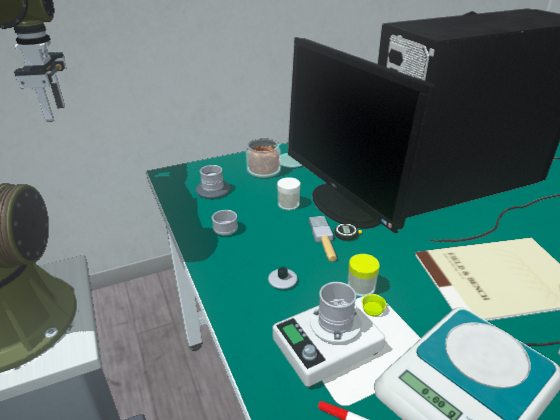

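```bash
cat > h.py <<'E'
import numpy as np,cv2
from station import ctrl
from scipy.spatial.transform import Rotation as Ro
from scipy.optimize import least_squares
def cam(name,o=None):
    m=ctrl.camera_model(name);K=np.array(m['intrinsics'])
    if name!='wrist': return K,np.array(m['R']),np.array(m['t'])
    T=np.array(m['tool_from_camera']);Rw=Ro.from_euler('xyz',o['eef_rot']).as_matrix()
    Rc=Rw@T[:3,:3];tc=Rw@T[:3,3]+o['ee_pos'];return K,Rc.T,-Rc.T@tc
def at_z(px,z,c):
    K,R,t=c;d=R.T@np.linalg.inv(K)@[px[0],px[1],1];o=-R.T@t
    return o+d*(z-o[2])/d[2]
def proj(X,c):
    K,R,t=c;p=(R@np.asarray(X).T).T+t;p=p@K.T;return p[...,:2]/p[...,2:]
E
python3 - <<'E'
from h import *
P={'coarse':(.077,(397.1,225.6),(334.6,314.3)),'shaker':(0,(392,228.9),(337.3,346)),'fine':(.031,(180.3,237.1),(209.2,182.4)),'stand':(0,(181.7,241.2),(214.3,189.4)),'medium':(0,(251.9,254.9),(225.2,231.5)),'lid':(0,(330.5,235.5),(284.1,282.6)),'brush':(0,(297.7,178.9),(323.7,238.1)),'pot':(0,(233.1,185.1),(288.5,204.8)),'jar':(0,(171,181.2),(265.6,171.4))}
for n,(z,a,b) in P.items(): print(n,at_z(a,z,cam('top')).round(4),at_z(b,z,cam('side')).round(4))
E
```

```text
coarse [ 0.5413 -0.3045  0.077 ] [ 0.5358 -0.306   0.077 ]
shaker [ 0.5402 -0.306   0.    ] [ 0.5429 -0.3125  0.    ]
fine [0.507  0.3083 0.031 ] [0.4922 0.2996 0.031 ]
stand [0.4976 0.3098 0.    ] [0.5068 0.3089 0.    ]
medium [0.4597 0.1029 0.    ] [0.4709 0.1034 0.    ]
lid [ 0.5189 -0.1264  0.    ] [ 0.5256 -0.1224  0.    ]
brush [ 0.6867 -0.0294  0.    ] [ 0.6758 -0.0207  0.    ]
pot [0.6663 0.1624 0.    ] [0.6622 0.1479 0.    ]
jar [0.6765 0.348  0.    ] [0.6787 0.3458 0.    ]
```

The top view shows the stand and fine sieve at (182,237), the medium sieve at (249,249), the lid at (327,233), and the shaker with the coarse sieve at (397,225). The side view agrees. Next I move over the left side for a close look.

Call:
{"name": "step_arm", "arguments": {"plan": [[[-12.4, -6.05, -1.67, 0, 0, -2.69], [-12.4, -6.05, -1.67, 0, 0, -2.69], [-12.4, -6.05, -1.67, 0, 0, -2.69], [-12.4, -6.05, -1.67, 0, 0, -2.69], [-12.4, -6.05, -1.67, 0, 0, -2.69], [-12.4, -6.05, -1.67, 0, 0, -2.69], [-12.4, -6.05, -1.67, 0, 0, -2.69], [-12.4, -6.05, -1.67, 0, 0, -2.69]]]}}

```text
time_s: 1.67
ee_pos: [0.3948, 0.3089, 0.2081]
eef_rot: [3.141, 0.0, 3.142]
force: [-0.0, 0.7, 1.0]
grip_width: 0.0939
grip_force: 0.0
```

```bash
cat >> h.py <<'E'
def go(x,y,z,yaw=np.pi):
    """units of a move from the present pose to a tool-down pose"""
    o=ctrl.get_obs();R=Ro.from_euler('xyz',o['eef_rot']);T=Ro.from_euler('xyz',[np.pi,0,yaw])
    d=R.inv().apply(np.array([x,y,z])-o['ee_pos'])/.03;w=np.degrees((R.inv()*T).as_rotvec())/6
    return d.round(2),w.round(2)
def stat():
    o=ctrl.get_obs();print(round(o['time_s'],2),np.round(o['ee_pos'],4),np.round(o['eef_rot'],3),'q6',round(o['qpos'][5],2),'F',np.round(o['force'],1),'w',round(o['grip_width'],4),round(o['grip_force'],1));return o
E
python3 -c "
from h import *
stat();print(go(.46,.25,.22))"
```

```text
1.67 [0.3948 0.3089 0.2081] [3.141 0.    3.142] q6 -0.98 F [-0.   0.7  1. ] w 0.0939 0.0
(array([-2.17, -1.96, -0.4 ]), array([ 0.,  0., -0.]))
```

Call:
{"name": "step_arm", "arguments": {"plan": [[[-1.5, -1.96, -0.8, 0, 0, 0], [-1.5, -1.96, -0.8, 0, 0, 0], [-1.5, -1.96, -0.8, 0, 0, 0], [-1.5, -1.96, -0.8, 0, 0, 0]]]}}

```text
time_s: 2.0
ee_pos: [0.4394, 0.2507, 0.2319]
eef_rot: [3.141, 0.001, 3.139]
force: [-0.5, 0.4, -0.9]
grip_width: 0.0938
grip_force: 0.0
```

```bash
cat >> h.py <<'E'
def look(name,things,camera='wrist'):
    """things: {name:(z_origin, z_rim)}; origin from place_of, rim centre from a circle fitted to the mask's bounding hull"""
    o=stat();im=ctrl.camera(camera);cv2.imwrite(f'pics/{name}.png',cv2.cvtColor(im,cv2.COLOR_RGB2BGR));c=cam(camera,o)
    for n,z in things.items():
        for r in ctrl.place_of(n,camera)[:2]: print(n,'origin',np.round(r['at'],1),round(r['confidence'],2),at_z(r['at'],z,c).round(4))
    return im,c
E
python3 -c "
from h import *
look('w1',dict(fine_sieve=.031,brushing_stand=0,medium_sieve=0))"
```

```text
2.0 [0.4394 0.2507 0.2319] [3.141e+00 1.000e-03 3.139e+00] q6 -1.12 F [-0.5  0.4 -0.9] w 0.0938 0.0
fine_sieve origin [321.2 234.1] 0.82 [0.5076 0.3077 0.031 ]
brushing_stand origin [322.6 223.6] 0.94 [0.5037 0.3133 0.    ]
medium_sieve origin [162.8 201.7] 0.67 [0.4743 0.1115 0.    ]
```

View pics/w1.png

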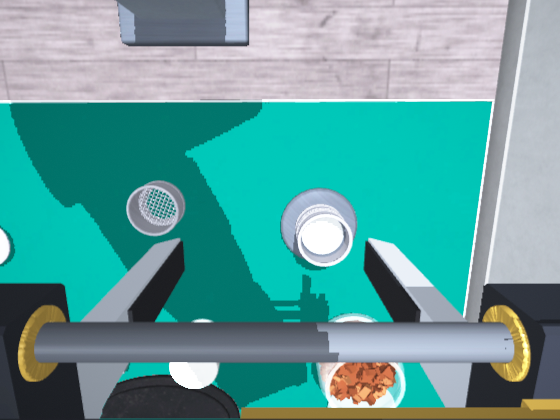

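The wrist view shows the fine sieve's rim at about (325,239) on the stand, and the medium sieve at about (156,207). I'll refine both by matching projected outlines to the masks.

```bash
cat >> h.py <<'E'
def fit(n,camera,c,x0,circles):
    """xy of an upright round thing: hull of its projected circles [(r,z),..] against its mask (bounding box and centroid)"""
    ms=ctrl.masks_of(n,camera)
    if not ms: print(n,'no mask');return
    m=ms[0]['pixels'].astype(np.uint8);a=np.linspace(0,2*np.pi,60)
    def feat(m):
        ys,xs=np.nonzero(m);return np.array([xs.mean(),ys.mean()])
    X=np.array(x0,float)
    for _ in range(6):
        P=np.vstack([proj(np.c_[X[0]+r*np.cos(a),X[1]+r*np.sin(a),0*a+z],c) for r,z in circles])
        h=cv2.convexHull(P.astype(np.float32));b=np.zeros(m.shape,np.uint8);cv2.fillConvexPoly(b,np.round(h*16).astype(np.int32),1,shift=4)
        zz=np.mean([z for _,z in circles]);p0=proj(np.r_[X,zz],c);X=X+(at_z(p0+feat(m)-feat(b),zz,c)-np.r_[X,zz])[:2]
    print(n,'fit',camera,X.round(4),'conf',round(ms[0]['confidence'],2),'IoU',round((m&b).sum()/(m|b).sum(),3));return X
S=lambda h,z:[(.021,z),(.03,z+.007),(.03,z+.007+h)]
COARSE=lambda z:S(.040,z)
FINE=lambda z:S(.028,z)
MED=lambda z:S(.034,z)
LID=lambda z:[(.0305,z+.007),(.0305,z+.012),(.011,z+.033)]
E
python3 - <<'E'
from h import *
im,c=look('w2',{})
fit('fine_sieve','wrist',c,(.505,.307),FINE(.031));fit('medium_sieve','wrist',c,(.47,.105),MED(0))
fit('brushing_stand','wrist',c,(.505,.307),[(.048,0),(.048,.014)])
ctrl.camera('top');t=cam('top')
fit('fine_sieve','top',t,(.505,.307),FINE(.031));fit('medium_sieve','top',t,(.47,.105),MED(0));fit('lid','top',t,(.52,-.125),LID(0));fit('coarse_sieve','top',t,(.54,-.305),COARSE(.077))
print(go(.505,.307,.14))
E
```

```text
2.2 [0.4378 0.2526 0.2312] [-3.141e+00 -1.000e-03 -3.140e+00] q6 -1.12 F [ 0.7  0.2 -0.5] w 0.0942 0.0
fine_sieve fit wrist [0.5034 0.3071] conf 0.95 IoU 0.966
medium_sieve no mask
brushing_stand fit wrist [0.4869 0.3003] conf 0.88 IoU 0.391
fine_sieve no mask
medium_sieve fit top [0.4758 0.1133] conf 0.82 IoU 0.858
lid no mask
coarse_sieve fit top [ 0.5411 -0.3045] conf 0.9 IoU 0.771
(array([-2.22,  1.84,  3.05]), array([-0., -0.,  0.]))
```

Call:
{"name": "step_arm", "arguments": {"plan": [[[-1, 0.9, 1, 0, 0, 0], [-2.17, 1.81, 2.0, 0, 0, 0], [-2.17, 1.81, 3, 0, 0, 0], [-2.17, 1.81, 3.5, 0, 0, 0], [-2.17, 1.81, 4.5, 0, 0, 0], [-2.17, 1.81, 5.5, 0, 0, 0], [-2.17, 1.81, 6.1, 0, 0, 0], [-2.17, 1.81, 6.3, 0, 0, 0]]]}}

```text
time_s: 3.32
ee_pos: [0.5023, 0.3052, 0.0394]
eef_rot: [-3.139, -0.004, 3.141]
force: [-0.2, 0.4, 0.1]
grip_width: 0.094
grip_force: 0.0
```

Call:
{"name": "step_arm", "arguments": {"plan": [[[0, 0, 0, 0, 0, 0], [0, 0, 0, 0, 0, 0], [0, 0, 0, 0, 0, 0], [0, 0, 0, 0, 0, 0], [0, 0, 0, 0, 0, 0], [0, 0, 0, 0, 0, 0], [0, 0, 0, 0, 0, 0]]], "grip": 0.5, "squeeze": 20}}

```text
time_s: 3.9
ee_pos: [0.5038, 0.3061, 0.043]
eef_rot: [3.141, 0.001, 3.142]
force: [0.9, -0.1, 0.3]
grip_width: 0.0509
grip_force: 0.0
```

```bash
python3 -c "
from h import *
look('w3',{})"
```

```text
3.9 [0.5038 0.3061 0.043 ] [3.141e+00 1.000e-03 3.142e+00] q6 -1.09 F [ 0.9 -0.1  0.3] w 0.0509 0.0
```

View pics/w3.png

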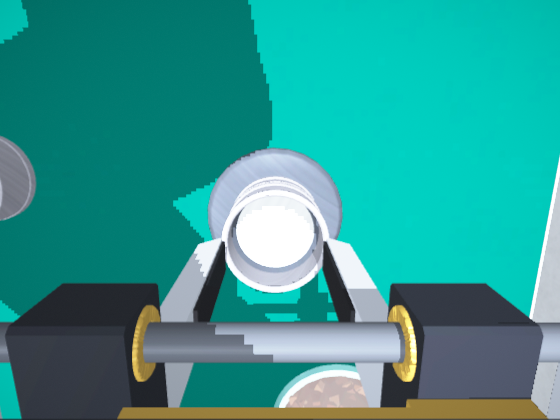

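```bash
python3 -c "
from h import *
im,c=look('w4',{})
fit('fine_sieve','wrist',c,(.505,.307),FINE(.031))
print(proj(np.array([[.5038,.3061,.066],[.5038,.3061,.043]]),c))
print(ctrl.get_obs()['grip_width'])
ctrl.camera('side');fit('fine_sieve','side',cam('side'),(.505,.307),FINE(.031))"
```

```text
3.95 [0.5038 0.3061 0.0429] [3.141 0.    3.142] q6 -1.09 F [-0.3 -0.7  0.4] w 0.0482 0.0
fine_sieve fit wrist [0.503  0.3065] conf 0.74 IoU 0.955
[[273.69942987 243.72834472]
 [273.66034205 231.21262548]]
0.04701169852178883
fine_sieve fit side [0.5011 0.3024] conf 0.66 IoU 0.771
```

Call:
{"name": "step_arm", "arguments": {"plan": [[[0, 0, 0, 0, 0, 0], [0, 0, 0, 0, 0, 0], [0, 0, 0, 0, 0, 0]]]}}

```text
time_s: 4.4
ee_pos: [0.5037, 0.306, 0.0426]
eef_rot: [3.142, -0.0, 3.141]
force: [0.5, 0.2, -1.4]
grip_width: 0.0468
grip_force: 0.0
```

```bash
python3 -c "
from h import *
im,c=look('w5',{})
fit('fine_sieve','wrist',c,(.505,.307),FINE(.031))"
```

```text
4.4 [0.5037 0.306  0.0426] [ 3.142 -0.     3.141] q6 -1.09 F [ 0.5  0.2 -1.4] w 0.0468 0.0
fine_sieve fit wrist [0.503  0.3063] conf 0.9 IoU 0.934
```

View pics/w5.png

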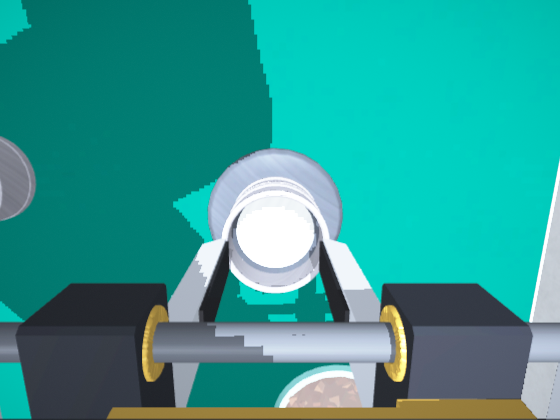

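```bash
python3 -c "
import cv2
a=[cv2.resize(cv2.imread(f'pics/{n}.png')[170:320,180:370],None,fx=3,fy=3,interpolation=2)[:, :] for n in('w5',)]
cv2.imwrite('pics/z1.png',a[0])"
```

```text
(no output)
```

View pics/z1.png

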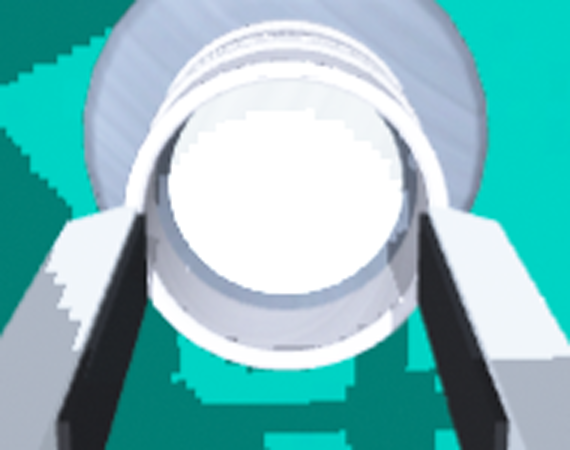

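```bash
python3 -c "
from h import *
o=stat();im=ctrl.camera('side');c=cam('side')
p=proj(np.array([[*o['ee_pos'][:2],o['ee_pos'][2]+k] for k in (0,.019,.04)]),c);print(p)
z=cv2.cvtColor(im,cv2.COLOR_RGB2BGR)[110:230,140:290]
z=cv2.resize(z,None,fx=5,fy=5,interpolation=2)
for q in p: cv2.circle(z,tuple(int(v) for v in (q-[140,110])*5),4,(0,0,255),-1)
cv2.imwrite('pics/s1.png',z)"
```

```text
4.5 [0.5037 0.306  0.0426] [-3.142 -0.     3.141] q6 -1.09 F [ 0.2 -0.4  0.3] w 0.0471 0.0
[[212.13542293 176.80461054]
 [211.48979576 170.70257504]
 [210.76306082 163.83396325]]
```

View pics/s1.png

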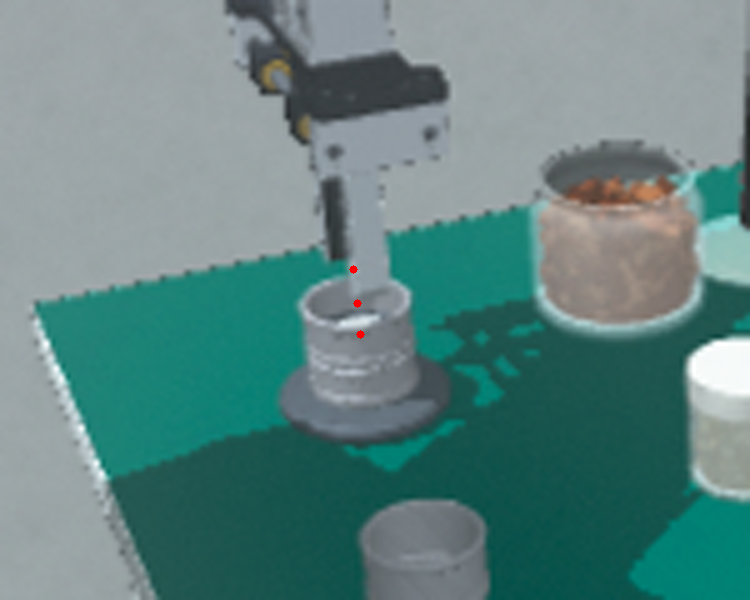

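The crop and the side view show the fingertips ending above the rim, about 39 mm short of the reported TCP, so nothing was gripped. I'll correct for that by commanding z 39 mm lower, checking the grip on the object.

Call:
{"name": "step_arm", "arguments": {"plan": [[[0, 0, 0, 0, 0, 0], [0, 0, 0, 0, 0, 0], [0, 0, 0, 0, 0, 0], [0, 0, 0, 0, 0, 0], [0, 0, 0.0, 0, 0, 0], [0, 0, 0.4, 0, 0, 0], [0, 0, 0.8, 0, 0, 0], [0, 0, 1.2, 0, 0, 0]]], "grip": 0.95}}

```text
time_s: 5.22
ee_pos: [0.5033, 0.3058, 0.0049]
eef_rot: [-3.141, -0.001, 3.141]
force: [0.4, -0.6, -1.1]
grip_width: 0.0892
grip_force: 0.0
```

Call:
{"name": "step_arm", "arguments": {"plan": [[[0, 0, 0.1, 0, 0, 0], [0, 0, 0.1, 0, 0, 0], [0, 0, 0.1, 0, 0, 0], [0, 0, 0.1, 0, 0, 0], [0, 0, 0.1, 0, 0, 0], [0, 0, 0.1, 0, 0, 0], [0, 0, 0.1, 0, 0, 0], [0, 0, 0.1, 0, 0, 0]]], "grip": 0.45, "squeeze": 20}}

```text
time_s: 5.88
ee_pos: [0.504, 0.3062, 0.0041]
eef_rot: [3.141, 0.001, 3.142]
force: [0.1, -0.0, 3.4]
grip_width: 0.0598
grip_force: 20.0
```

Call:
{"name": "step_arm", "arguments": {"plan": [[[0, 0, -0.5, 0, 0, 0], [0, 0, -1.5, 0, 0, 0], [0, 0, -2.6, 0, 0, 0], [0.3, -1.0, -3, 0, 0, 0], [0.6, -2.2, -3, 0, 0, 0], [0.8, -3.5, -3, 0, 0, 0], [1, -4.7, -3, 0, 0, 0], [1.2, -6, -3, 0, 0, 0]]]}}

```text
time_s: 6.55
ee_pos: [0.4669, 0.1247, 0.0937]
eef_rot: [3.142, 0.0, -3.141]
force: [1.1, 0.5, -1.1]
grip_width: 0.0595
grip_force: 20.0
```

Call:
{"name": "step_arm", "arguments": {"plan": [[[0.1, -1, 0, 0, 0, 0], [0.2, -2.2, 0, 0, 0, 0], [0.25, -3.2, 0, 0, 0, 0], [0.27, -4, 0, 0, 0, 0], [0.27, -4.5, 0, 0, 0, 0], [0.27, -4.5, 0.8, 0, 0, 0], [0.27, -4.5, 1.6, 0, 0, 0], [0.27, -4.5, 2.4, 0, 0, 0]]]}}

```text
time_s: 7.22
ee_pos: [0.4596, -0.0094, 0.021]
eef_rot: [-3.142, 0.001, 3.141]
force: [0.6, -0.1, -0.6]
grip_width: 0.0597
grip_force: 20.0
```

```bash
python3 -c "
from h import *
look('w6',{});print(go(.46,-.01,-.026))
ctrl.camera('side');fit('fine_sieve','side',cam('side'),(.46,-.01),FINE(.05))"
```

```text
7.22 [ 0.4596 -0.0094  0.021 ] [-3.142e+00  1.000e-03  3.141e+00] q6 -1.67 F [ 0.6 -0.1 -0.6] w 0.0597 20.0
(array([-0.11, -0.03,  1.42]), array([ 0.  , -0.05, -0.01]))
fine_sieve fit side [ 0.4446 -0.0161] conf 0.59 IoU 0.427
```

View pics/w6.png

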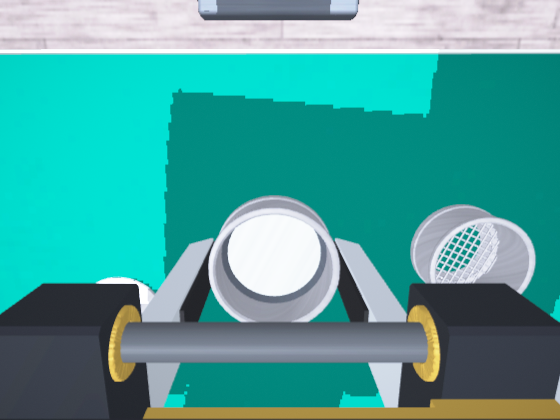

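The fine sieve is held upright between the fingers, with its rim centred at about (275,263). I'll set it down and release it.

Call:
{"name": "step_arm", "arguments": {"plan": [[[0, 0, 0.5, 0, 0, 0], [0, 0, 1, 0, 0, 0], [0, 0, 1.3, 0, 0, 0], [0, 0, 1.45, 0, 0, 0], [0, 0, 1.53, 0, 0, 0], [0, 0, 1.57, 0, 0, 0], [0, 0, 1.57, 0, 0, 0]]]}}

```text
time_s: 7.95
ee_pos: [0.4599, -0.009, -0.0249]
eef_rot: [-3.141, 0.001, -3.142]
force: [0.4, -0.2, -1.6]
grip_width: 0.0599
grip_force: 20.0
```

Call:
{"name": "step_arm", "arguments": {"plan": [[[0, 0, 0, 0, 0, 0], [0, 0, 0, 0, 0, 0], [0, 0, 0, 0, 0, 0], [0, 0, 0, 0, 0, 0], [0, 0, -0.5, 0, 0, 0], [0, 0, -1.5, 0, 0, 0], [0, 0, -2.5, 0, 0, 0], [0, 0, -4, 0, 0, 0]]], "grip": 1.0}}

```text
time_s: 8.62
ee_pos: [0.4582, -0.0089, 0.0911]
eef_rot: [3.141, -0.003, 3.141]
force: [0.8, 0.0, -0.6]
grip_width: 0.0942
grip_force: 0.0
```

```bash
python3 -c "
from h import *
im,c=look('w7',dict(lid=0));fit('fine_sieve','wrist',c,(.46,-.01),FINE(0));fit('lid','wrist',c,(.52,-.12),LID(0))
print(go(.50,-.24,.20))"
```

```text
8.62 [ 0.4582 -0.0089  0.0911] [ 3.141e+00 -3.000e-03  3.141e+00] q6 -1.67 F [ 0.8  0.  -0.6] w 0.0942 0.0
fine_sieve fit wrist [ 0.4591 -0.009 ] conf 0.76 IoU 0.975
lid fit wrist [ 0.5222 -0.1141] conf 0.6 IoU 0.217
(array([-1.34, -7.7 , -3.6 ]), array([-0.  ,  0.02, -0.  ]))
```

Call:
{"name": "step_arm", "arguments": {"plan": [[[0, 0, -1.2, 0, 0, 0], [-0.1, -1.1, -2, 0, 0, 0], [-0.3, -2.3, -2.7, 0, 0, 0], [-0.5, -3.5, -3.3, 0, 0, 0], [-0.7, -4.7, -3.5, 0, 0, 0], [-0.7, -5.9, -3.5, 0, 0, 0], [-0.7, -7.2, -3.5, 0, 0, 0], [-0.7, -8.7, -3.5, 0, 0, 0]]]}}

```text
time_s: 9.48
ee_pos: [0.4799, -0.2681, 0.1945]
eef_rot: [3.14, -0.002, -3.141]
force: [0.9, 0.5, -0.0]
grip_width: 0.094
grip_force: 0.0
```

```bash
python3 -c "
from h import *
im,c=look('w8',dict(lid=0,coarse_sieve=.077,shaker=0));fit('coarse_sieve','wrist',c,(.54,-.305),COARSE(.077));fit('lid','wrist',c,(.52,-.12),LID(0))
print(go(.54,-.305,.20))"
```

```text
9.48 [ 0.4799 -0.2681  0.1945] [ 3.140e+00 -2.000e-03 -3.141e+00] q6 -2.15 F [ 0.9  0.5 -0. ] w 0.094 0.0
lid origin [406.7 220.7] 0.86 [ 0.5288 -0.112   0.    ]
lid origin [233.2 252.8] 0.49 [ 0.5686 -0.3159  0.    ]
coarse_sieve origin [232.9 250.9] 0.9 [ 0.5372 -0.3072  0.077 ]
shaker origin [243.5 230.1] 0.75 [ 0.5402 -0.303   0.    ]
coarse_sieve fit wrist [ 0.5413 -0.3052] conf 0.8 IoU 0.796
lid fit wrist [ 0.5259 -0.1158] conf 0.71 IoU 0.907
(array([-1.98, -1.31, -0.16]), array([ 0.01, -0.01,  0.01]))
```

View pics/w8.png

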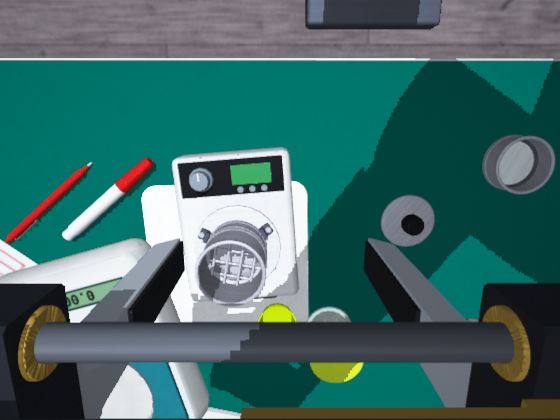

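Coarse rim centred at about (231,271), with clips at (207,233) and (268,228); the lid is at (408,220).

```bash
python3 -c "
from h import *
import numpy as np
o=stat();c=cam('wrist',o);print(at_z((231,271),.124,c),at_z((407.5,220),.0095,c))
P=proj(np.array([[.5413,-.3052+d,.124] for d in(-.03,.03)]+[[.5413+d,-.3052,.124] for d in(-.03,.03)]),c);print(P)
print(at_z((413,224),.033,c))
print(go(.540,-.3055,.21),go(.540,-.3055,.062))"
```

```text
9.78 [ 0.4804 -0.2657  0.1953] [ 3.141e+00 -1.000e-03 -3.141e+00] q6 -2.14 F [-0.4  0.2  0.4] w 0.0938 0.0
[ 0.53845584 -0.30162625  0.124     ] [ 0.52609727 -0.11218001  0.0095    ]
[[191.56078601 274.12463354]
 [262.1962676  274.09656761]
 [225.78610539 240.60952251]
 [227.93506041 306.08713215]]
[ 0.52390543 -0.11480185  0.033     ]
(array([-1.98, -1.33, -0.5 ]), array([ 0.01, -0.01,  0.01])) (array([-1.99, -1.33,  4.44]), array([ 0.01, -0.01,  0.01]))
```

Call:
{"name": "step_arm", "arguments": {"plan": [[[-1, -0.6, 0, 0, 0, 0], [-1.99, -1.22, 0, 0, 0, 0], [-1.99, -1.22, 0, 0, 0, 0], [-1.99, -1.22, 1, 0, 0, 0], [-1.99, -1.22, 2, 0, 0, 0], [-1.99, -1.22, 3, 0, 0, 0], [-1.99, -1.22, 4, 0, 0, 0], [-1.99, -1.22, 4.65, 0, 0, 0]]]}}

```text
time_s: 10.45
ee_pos: [0.5395, -0.301, 0.0537]
eef_rot: [3.14, -0.003, -3.14]
force: [0.1, -0.6, -0.2]
grip_width: 0.094
grip_force: 0.0
```

Call:
{"name": "step_arm", "arguments": {"plan": [[[0, 0, 0, 0, 0, 0], [0, 0, 0, 0, 0, 0], [0, 0, 0, 0, 0, 0], [0, 0, 0, 0, 0, 0], [0, 0, 0, 0, 0, 0], [0, 0, 0, 0, 0, 0], [0, 0, 0, 0, 0, 0], [0, 0, 0, 0, 0, 0]]], "grip": 0.45, "squeeze": 20}}

```text
time_s: 11.12
ee_pos: [0.5408, -0.3035, 0.058]
eef_rot: [-3.141, 0.002, 3.142]
force: [-1.1, 0.9, 7.5]
grip_width: 0.0595
grip_force: 20.0
```

```bash
python3 -c "
from h import *
im,c=look('w9',{});fit('coarse_sieve','wrist',c,(.54,-.305),COARSE(.077))
for i in range(4): stat()"
```

```text
11.12 [ 0.5408 -0.3035  0.058 ] [-3.141e+00  2.000e-03  3.142e+00] q6 -2.14 F [-1.1  0.9  7.5] w 0.0595 20.0
coarse_sieve fit wrist [ 0.5398 -0.3037] conf 0.89 IoU 0.825
11.22 [ 0.5408 -0.3035  0.058 ] [-3.141e+00  2.000e-03  3.142e+00] q6 -2.14 F [-0.8  1.5  6.3] w 0.0595 20.0
11.22 [ 0.5408 -0.3035  0.058 ] [-3.141e+00  2.000e-03  3.142e+00] q6 -2.14 F [-0.8  1.5  6.3] w 0.0595 20.0
11.22 [ 0.5408 -0.3035  0.058 ] [-3.141e+00  2.000e-03  3.142e+00] q6 -2.14 F [-0.8  1.5  6.3] w 0.0595 20.0
11.22 [ 0.5408 -0.3035  0.058 ] [-3.141e+00  2.000e-03  3.142e+00] q6 -2.14 F [-0.8  1.5  6.3] w 0.0595 20.0
```

Call:
{"name": "step_arm", "arguments": {"plan": [[[0, 0, -0.5, 0, 0, 0], [0, 0, -1.5, 0, 0, 0], [0, 0, -2.7, 0, 0, 0], [0, 0.3, -3.8, 0, 0, 0], [0, 1.2, -4.6, 0, 0, 0], [0.1, 2.4, -4.6, 0, 0, 0], [0.2, 3.6, -4.6, 0, 0, 0], [0.3, 4.8, -4.6, 0, 0, 0]]]}}

```text
time_s: 11.88
ee_pos: [0.5308, -0.1579, 0.1952]
eef_rot: [-3.141, 0.001, 3.141]
force: [1.2, 0.1, -0.6]
grip_width: 0.0596
grip_force: 20.0
```

Call:
{"name": "step_arm", "arguments": {"plan": [[[0.1, 1.2, 0, 0, 0, 0], [0.2, 2.4, 0, 0, 0, 0], [0.3, 3.6, 0, 0, 0, 0], [0.4, 4.8, 0, 0, 0, 0], [0.5, 6.0, 0, 0, 0, 0], [0.6, 7.2, 0, 0, 0, 0], [0.7, 8.4, 0, 0, 0, 0], [0.8, 9.6, 0, 0, 0, 0]]]}}

```text
time_s: 12.55
ee_pos: [0.5068, 0.1304, 0.1951]
eef_rot: [3.141, 0.001, 3.141]
force: [0.9, -0.9, -1.8]
grip_width: 0.0597
grip_force: 20.0
```

Call:
{"name": "step_arm", "arguments": {"plan": [[[0.04, 1.2, 0, 0, 0, 0], [0.08, 2.4, 0, 0, 0, 0], [0.13, 3.6, 0, 0, 0, 0], [0.13, 4.8, 0, 0, 0, 0], [0.13, 5.5, 0, 0, 0, 0], [0.13, 5.92, 0, 0, 0, 0], [0.13, 5.92, 0, 0, 0, 0], [0.13, 5.92, 0, 0, 0, 0]]]}}

```text
time_s: 13.22
ee_pos: [0.5034, 0.3059, 0.1946]
eef_rot: [-3.141, -0.0, -3.141]
force: [-0.1, 0.4, -1.1]
grip_width: 0.0599
grip_force: 20.0
```

```bash
python3 -c "
from h import *
im,c=look('w10',dict(coarse_sieve=.21,brushing_stand=0));print(go(.5035,.306,.08),go(.5035,.306,.0115))"
```

```text
13.22 [0.5034 0.3059 0.1946] [-3.141 -0.    -3.141] q6 -1.09 F [-0.1  0.4 -1.1] w 0.0599 20.0
coarse_sieve origin [270.9 242.9] 0.94 [0.5056 0.3043 0.21  ]
brushing_stand origin [275.8 178.9] 0.64 [0.5032 0.3084 0.    ]
(array([0.01, 0.03, 3.83]), array([-0.  ,  0.  , -0.01])) (array([0.01, 0.03, 6.12]), array([-0.  ,  0.  , -0.01]))
```

View pics/w10.png

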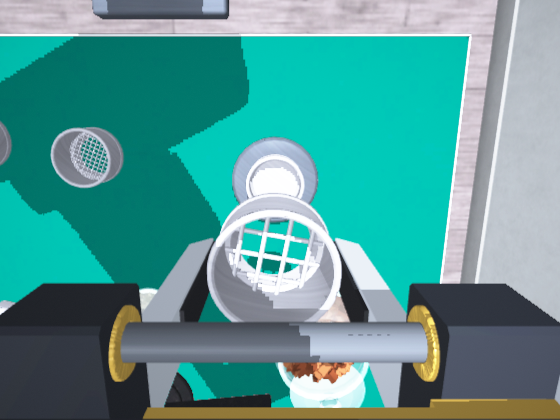

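The coarse sieve is held level above the empty stand, whose pan is at about (274,183). Lowering it now.

Call:
{"name": "step_arm", "arguments": {"plan": [[[0, 0.03, 1, 0, 0, 0], [0, 0.03, 2.2, 0, 0, 0], [0, 0.03, 3.4, 0, 0, 0], [0, 0.03, 4.5, 0, 0, 0], [0, 0.03, 5.1, 0, 0, 0], [0, 0.03, 5.5, 0, 0, 0], [0, 0.03, 5.8, 0, 0, 0], [0, 0.03, 5.95, 0, 0, 0]]]}}

```text
time_s: 14.03
ee_pos: [0.5037, 0.3068, 0.016]
eef_rot: [3.142, 0.0, 3.141]
force: [0.1, 0.1, -1.5]
grip_width: 0.0597
grip_force: 20.0
```

Call:
{"name": "step_arm", "arguments": {"plan": [[[0, 0, 0.07, 0, 0, 0], [0, 0, 0.13, 0, 0, 0], [0, 0, 0.17, 0, 0, 0], [0, 0, 0.2, 0, 0, 0], [0, 0, 0.2, 0, 0, 0]]]}}

```text
time_s: 14.45
ee_pos: [0.504, 0.3075, 0.012]
eef_rot: [3.141, 0.002, -3.142]
force: [-2.9, -2.3, 9.6]
grip_width: 0.0597
grip_force: 20.0
```

Call:
{"name": "step_arm", "arguments": {"plan": [[[0, 0, 0, 0, 0, 0], [0, 0, 0, 0, 0, 0], [0, 0, 0, 0, 0, 0], [0, 0, 0, 0, 0, 0], [0, 0, 0, 0, 0, 0], [0, 0, -1, 0, 0, 0], [0, 0, -2, 0, 0, 0], [0, 0, -3.3, 0, 0, 0]]], "grip": 1.0}}

```text
time_s: 15.12
ee_pos: [0.5024, 0.3067, 0.1087]
eef_rot: [-3.14, -0.003, 3.142]
force: [-0.3, 0.6, -0.4]
grip_width: 0.0941
grip_force: 0.0
```

Call:
{"name": "step_arm", "arguments": {"plan": [[[0, 0, -1.2, 0, 0, 0], [0.6, -0.4, -2.4, 0, 0, 0], [1.2, -1.2, -3, 0, 0, 0], [1.6, -2.2, -3, 0, 0, 0], [1.8, -3.0, -3, 0, 0, 0], [1.8, -3.0, -3, 0, 0, 0], [1.8, -3.0, -3, 0, 0, 0], [1.8, -3.0, -3, 0, 0, 0]]]}}

```text
time_s: 15.78
ee_pos: [0.4496, 0.2176, 0.1993]
eef_rot: [3.141, 0.0, 3.141]
force: [-0.8, -0.2, -1.0]
grip_width: 0.094
grip_force: 0.0
```

```bash
python3 -c "
from h import *
im,c=look('w11',dict(coarse_sieve=.031,medium_sieve=0));fit('coarse_sieve','wrist',c,(.504,.306),COARSE(.031));fit('medium_sieve','wrist',c,(.475,.11),MED(0))
fit('fine_sieve','wrist',c,(.459,-.009),FINE(0))
"
```

```text
15.78 [0.4496 0.2176 0.1993] [3.141 0.    3.141] q6 -1.19 F [-0.8 -0.2 -1. ] w 0.094 0.0
coarse_sieve origin [354.  231.1] 0.76 [0.5034 0.3064 0.031 ]
coarse_sieve fit wrist [0.498  0.3024] conf 0.85 IoU 0.552
medium_sieve fit wrist [0.4747 0.1098] conf 0.85 IoU 0.831
fine_sieve fit wrist [ 0.4591 -0.0092] conf 0.64 IoU 0.929
```

View pics/w11.png

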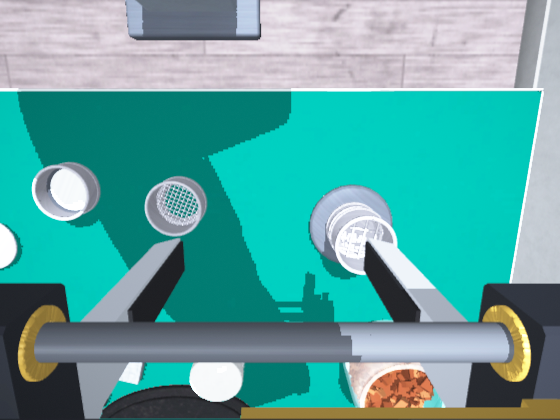

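The coarse sieve's rim is at about (364,246) on the stand and looks nested. Next I pick up the fine sieve.

Call:
{"name": "step_arm", "arguments": {"plan": [[[0, -1.2, 0, 0, 0, 0], [-0.1, -2.4, 0, 0, 0, 0], [-0.2, -3.6, 0, 0, 0, 0], [-0.3, -4.8, 0.5, 0, 0, 0], [-0.32, -6.0, 1, 0, 0, 0], [-0.32, -7.1, 1.5, 0, 0, 0], [-0.32, -7.55, 2.3, 0, 0, 0], [-0.32, -7.55, 3.2, 0, 0, 0]]]}}

```text
time_s: 16.75
ee_pos: [0.4596, -0.0117, 0.103]
eef_rot: [-3.141, 0.002, 3.139]
force: [1.0, 0.5, 0.5]
grip_width: 0.0936
grip_force: 0.0
```

```bash
python3 -c "
from h import *
im,c=look('w12',{});fit('fine_sieve','wrist',c,(.459,-.009),FINE(0));print(go(.459,-.009,-.025))"
```

```text
16.75 [ 0.4596 -0.0117  0.103 ] [-3.141e+00  2.000e-03  3.139e+00] q6 -1.67 F [1.  0.5 0.5] w 0.0936 0.0
fine_sieve fit wrist [ 0.4591 -0.0089] conf 0.75 IoU 0.958
(array([-0.09,  0.02,  4.17]), array([ 0.01, -0.06, -0.01]))
```

Call:
{"name": "step_arm", "arguments": {"plan": [[[0, 0, 1, 0, 0, 0], [0, 0, 2, 0, 0, 0], [0, 0, 3, 0, 0, 0], [0, 0, 3.8, 0, 0, 0], [0, 0, 4.15, 0, 0, 0], [0, 0, 4.15, 0, 0, 0]]]}}

```text
time_s: 17.35
ee_pos: [0.4585, -0.0087, -0.022]
eef_rot: [3.141, -0.003, -3.141]
force: [0.1, 0.2, 0.0]
grip_width: 0.0942
grip_force: 0.0
```

Call:
{"name": "step_arm", "arguments": {"plan": [[[0, 0, 0, 0, 0, 0], [0, 0, 0, 0, 0, 0], [0, 0, 0, 0, 0, 0], [0, 0, 0, 0, 0, 0], [0, 0, 0, 0, 0, 0], [0, 0, 0, 0, 0, 0], [0, 0, 0, 0, 0, 0], [0, 0, 0, 0, 0, 0]]], "grip": 0.45, "squeeze": 20}}

```text
time_s: 18.02
ee_pos: [0.4593, -0.0093, -0.0207]
eef_rot: [-3.142, 0.001, 3.141]
force: [-1.1, 0.3, 7.4]
grip_width: 0.0596
grip_force: 20.0
```

```bash
python3 -c "
from h import *
im,c=look('w13',{});fit('fine_sieve','wrist',c,(.459,-.009),FINE(0));print(go(.5403,-.3037,.16))"
```

```text
18.02 [ 0.4593 -0.0093 -0.0207] [-3.142e+00  1.000e-03  3.141e+00] q6 -1.67 F [-1.1  0.3  7.4] w 0.0596 20.0
fine_sieve fit wrist [ 0.4592 -0.0093] conf 0.86 IoU 0.979
(array([-2.71, -9.81, -6.02]), array([-0.  ,  0.01, -0.  ]))
```

Call:
{"name": "step_arm", "arguments": {"plan": [[[0, 0, -0.6, 0, 0, 0], [0, 0, -1.8, 0, 0, 0], [0, 0, -3, 0, 0, 0], [0, 0, -4.2, 0, 0, 0], [-0.2, -0.8, -5.2, 0, 0, 0], [-0.5, -1.8, -6, 0, 0, 0], [-0.9, -3.0, -6, 0, 0, 0], [-1.3, -4.1, -6, 0, 0, 0]]]}}

```text
time_s: 18.78
ee_pos: [0.4987, -0.134, 0.1605]
eef_rot: [-3.14, 0.003, -3.141]
force: [0.7, 0.4, -1.2]
grip_width: 0.0593
grip_force: 20.0
```

Call:
{"name": "step_arm", "arguments": {"plan": [[[-0.4, -1.2, 0, 0, 0, 0], [-0.8, -2.3, 0, 0, 0, 0], [-1.1, -3.4, 0, 0, 0, 0], [-1.3, -4.5, 0, 0, 0, 0], [-1.41, -5.3, 0, 0, 0, 0], [-1.41, -5.71, 0, 0, 0, 0], [-1.41, -5.71, 0, 0, 0, 0], [-1.41, -5.71, 0, 0, 0, 0]]]}}

```text
time_s: 19.45
ee_pos: [0.54, -0.303, 0.1584]
eef_rot: [3.141, -0.001, 3.141]
force: [0.1, 0.2, -0.9]
grip_width: 0.0597
grip_force: 20.0
```

```bash
python3 -c "
from h import *
im,c=look('w14',dict(shaker=0));print(go(.5403,-.3037,.0563))"
```

```text
19.45 [ 0.54   -0.303   0.1584] [ 3.141e+00 -1.000e-03  3.141e+00] q6 -2.14 F [ 0.1  0.2 -0.9] w 0.0597 20.0
shaker origin [276.8 184.9] 0.91 [ 0.54   -0.2995  0.    ]
(array([-0.  , -0.05,  3.42]), array([0.  , 0.  , 0.01]))
```

View pics/w14.png

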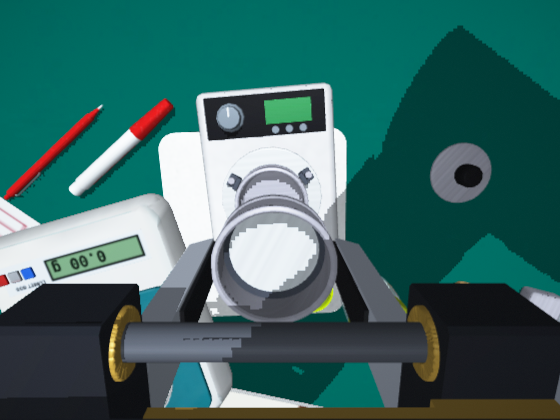

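The receiver pan, spanning columns 236–309, is centred under the held fine sieve. Lowering.

Call:
{"name": "step_arm", "arguments": {"plan": [[[0, -0.02, 0.8, 0, 0, 0], [0, -0.02, 1.6, 0, 0, 0], [0, -0.02, 2.3, 0, 0, 0], [0, -0.02, 2.8, 0, 0, 0], [0, -0.02, 3.1, 0, 0, 0], [0, -0.02, 3.25, 0, 0, 0], [0, -0.02, 3.33, 0, 0, 0], [0, -0.02, 3.36, 0, 0, 0]]]}}

```text
time_s: 20.22
ee_pos: [0.5406, -0.304, 0.0586]
eef_rot: [-3.141, 0.001, -3.141]
force: [-0.6, 0.2, -1.2]
grip_width: 0.0601
grip_force: 20.0
```

Call:
{"name": "step_arm", "arguments": {"plan": [[[0, 0, 0.03, 0, 0, 0], [0, 0, 0.06, 0, 0, 0], [0, 0, 0.1, 0, 0, 0], [0, 0, 0.1, 0, 0, 0]]]}}

```text
time_s: 20.55
ee_pos: [0.5406, -0.3043, 0.0563]
eef_rot: [-3.141, 0.001, 3.141]
force: [-1.9, 2.1, 6.4]
grip_width: 0.0594
grip_force: 20.0
```

Call:
{"name": "step_arm", "arguments": {"plan": [[[0, 0, 0, 0, 0, 0], [0, 0, 0, 0, 0, 0], [0, 0, 0, 0, 0, 0], [0, 0, 0, 0, 0, 0], [0, 0, 0, 0, 0, 0], [0, 0, -1, 0, 0, 0], [0, 0, -2, 0, 0, 0], [0, 0, -3.2, 0, 0, 0]]], "grip": 1.0}}

```text
time_s: 21.22
ee_pos: [0.5396, -0.3038, 0.1508]
eef_rot: [3.14, -0.002, 3.141]
force: [-0.2, -0.3, -0.3]
grip_width: 0.0942
grip_force: 0.0
```

Call:
{"name": "step_arm", "arguments": {"plan": [[[0.2, 0.1, -0.6, 0, 0, 0], [0.8, 0.8, -1.3, 0, 0, 0], [1.2, 1.6, -1.4, 0, 0, 0], [1.4, 2.8, -1.4, 0, 0, 0], [1.4, 3, -1.4, 0, 0, 0], [1.4, 3, -1.4, 0, 0, 0]]]}}

```text
time_s: 21.72
ee_pos: [0.4983, -0.2127, 0.1935]
eef_rot: [-3.141, 0.001, -3.14]
force: [-0.1, 0.0, 1.2]
grip_width: 0.0938
grip_force: 0.0
```

```bash
python3 -c "
from h import *
im,c=look('w15',dict(fine_sieve=.077,lid=0));fit('fine_sieve','wrist',c,(.5406,-.304),FINE(.077));fit('lid','wrist',c,(.525,-.115),LID(0));print(go(.4745,.11,.1))"
```

```text
21.72 [ 0.4983 -0.2127  0.1935] [-3.141e+00  1.000e-03 -3.140e+00] q6 -2.04 F [-0.1  0.   1.2] w 0.0938 0.0
fine_sieve origin [178.9 234.1] 0.69 [ 0.5387 -0.3031  0.077 ]
lid origin [357.3 204. ] 0.8 [ 0.5273 -0.1161  0.    ]
fine_sieve fit wrist [ 0.5324 -0.3012] conf 0.6 IoU 0.551
lid fit wrist [ 0.5253 -0.1157] conf 0.89 IoU 0.919
(array([ 0.8 , 10.83,  3.09]), array([ 0.  , -0.01, -0.01]))
```

Call:
{"name": "step_arm", "arguments": {"plan": [[[0.1, 1.2, 0, 0, 0, 0], [0.2, 2.4, 0, 0, 0, 0], [0.3, 3.6, 0, 0, 0, 0], [0.4, 4.8, 0, 0, 0, 0], [0.5, 6.0, 0, 0, 0, 0], [0.6, 7.2, 0, 0, 0, 0], [0.7, 8.4, 0, 0, 0, 0], [0.8, 9.6, 0.5, 0, 0, 0]]]}}

```text
time_s: 22.63
ee_pos: [0.4754, 0.075, 0.1798]
eef_rot: [3.141, 0.004, 3.14]
force: [1.5, 0.6, 0.3]
grip_width: 0.094
grip_force: 0.0
```

Call:
{"name": "step_arm", "arguments": {"plan": [[[0, 0.9, 0.5, 0, 0, 0], [0, 1.23, 1.2, 0, 0, 0], [0, 1.23, 2.0, 0, 0, 0], [0, 1.23, 2.4, 0, 0, 0], [0, 1.23, 2.4, 0, 0, 0]]]}}

```text
time_s: 23.05
ee_pos: [0.4732, 0.1103, 0.1032]
eef_rot: [-3.141, -0.005, 3.141]
force: [0.5, -1.3, -0.7]
grip_width: 0.0939
grip_force: 0.0
```

```bash
python3 -c "
from h import *
im,c=look('w16',dict(medium_sieve=0));fit('medium_sieve','wrist',c,(.4745,.11),MED(0));print(go(.4745,.11,-.019))"
```

```text
23.05 [0.4732 0.1103 0.1032] [-3.141 -0.005  3.141] q6 -1.42 F [ 0.5 -1.3 -0.7] w 0.0939 0.0
medium_sieve origin [277.9 200.3] 0.79 [0.4767 0.1141 0.    ]
medium_sieve fit wrist [0.4762 0.1112] conf 0.78 IoU 0.725
(array([ 0.02, -0.01,  4.19]), array([ 0.  ,  0.01, -0.01]))
```

Call:
{"name": "step_arm", "arguments": {"plan": [[[-0.03, 0.03, 1, 0, 0, 0], [-0.03, 0.03, 2, 0, 0, 0], [-0.03, 0.03, 3, 0, 0, 0], [-0.03, 0.03, 4, 0, 0, 0], [-0.03, 0.03, 4.35, 0, 0, 0], [-0.03, 0.03, 4.35, 0, 0, 0]]]}}

```text
time_s: 23.7
ee_pos: [0.4746, 0.1113, -0.0257]
eef_rot: [-3.141, -0.003, 3.141]
force: [-0.4, -0.2, 0.2]
grip_width: 0.0941
grip_force: 0.0
```

Call:
{"name": "step_arm", "arguments": {"plan": [[[0, 0, 0, 0, 0, 0], [0, 0, 0, 0, 0, 0], [0, 0, 0, 0, 0, 0], [0, 0, 0, 0, 0, 0], [0, 0, 0, 0, 0, 0], [0, 0, 0, 0, 0, 0], [0, 0, 0, 0, 0, 0], [0, 0, 0, 0, 0, 0]]], "grip": 0.45, "squeeze": 20}}

```text
time_s: 24.37
ee_pos: [0.4756, 0.1117, -0.0239]
eef_rot: [3.142, 0.001, 3.142]
force: [-1.4, -0.8, 7.6]
grip_width: 0.0594
grip_force: 20.0
```

```bash
python3 -c "
from h import *
im,c=look('w17',{});fit('medium_sieve','wrist',c,(.475,.11),MED(0))
print(go(.54,-.304,.16))"
```

```text
24.37 [ 0.4756  0.1117 -0.0239] [3.142e+00 1.000e-03 3.142e+00] q6 -1.41 F [-1.4 -0.8  7.6] w 0.0594 20.0
medium_sieve fit wrist [0.4752 0.1116] conf 0.61 IoU 0.8
(array([ -2.15, -13.86,  -6.13]), array([ 0.  ,  0.01, -0.  ]))
```

View pics/w17.png

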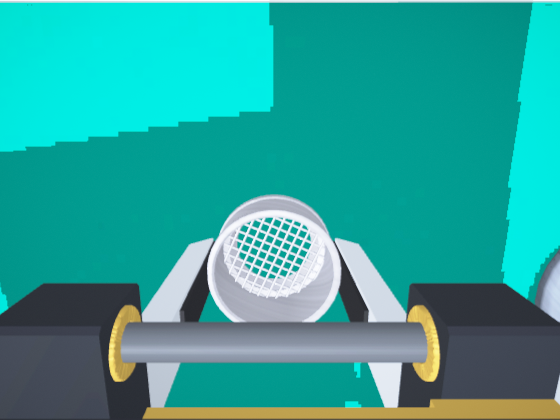

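The medium sieve is held level, rim centre at about (274,268). Carrying it to the shaker.

Call:
{"name": "step_arm", "arguments": {"plan": [[[0, 0, -0.6, 0, 0, 0], [0, 0, -1.8, 0, 0, 0], [0, 0, -3, 0, 0, 0], [0, 0, -4.2, 0, 0, 0], [0, -0.4, -5.4, 0, 0, 0], [-0.1, -1.2, -6.3, 0, 0, 0], [-0.2, -2.4, -6.5, 0, 0, 0], [-0.3, -3.6, -6.5, 0, 0, 0]]]}}

```text
time_s: 25.13
ee_pos: [0.4849, 0.0028, 0.173]
eef_rot: [-3.141, 0.004, -3.14]
force: [0.2, -0.6, -2.7]
grip_width: 0.0593
grip_force: 20.0
```

Call:
{"name": "step_arm", "arguments": {"plan": [[[-0.2, -1.2, 0, 0, 0, 0], [-0.4, -2.4, 0, 0, 0, 0], [-0.6, -3.6, 0, 0, 0, 0], [-0.8, -4.8, 0, 0, 0, 0], [-1, -6, 0, 0, 0, 0], [-1.2, -7.2, 0, 0, 0, 0], [-1.4, -8.4, 0, 0, 0, 0], [-1.6, -9.4, 0, 0, 0, 0]]]}}

```text
time_s: 25.8
ee_pos: [0.5318, -0.2807, 0.1701]
eef_rot: [3.141, -0.0, 3.141]
force: [0.5, 1.0, -1.6]
grip_width: 0.0595
grip_force: 20.0
```

Call:
{"name": "step_arm", "arguments": {"plan": [[[-0.27, -0.86, 0, 0, 0, 0], [-0.27, -0.86, 0, 0, 0, 0], [-0.27, -0.86, 0, 0, 0, 0], [-0.27, -0.86, 0, 0, 0, 0]]]}}

```text
time_s: 26.13
ee_pos: [0.54, -0.3036, 0.1701]
eef_rot: [3.141, -0.001, -3.142]
force: [-0.0, -0.1, -1.9]
grip_width: 0.0596
grip_force: 20.0
```

```bash
python3 -c "
from h import *
im,c=look('w18',dict(fine_sieve=.077));print(go(.5408,-.304,.0811))"
```

```text
26.13 [ 0.54   -0.3036  0.1701] [ 3.141e+00 -1.000e-03 -3.142e+00] q6 -2.14 F [-0.  -0.1 -1.9] w 0.0596 20.0
fine_sieve origin [272.8 199.3] 0.62 [ 0.5407 -0.3041  0.077 ]
(array([-0.02, -0.03,  2.98]), array([ 0.  , -0.  ,  0.01]))
```

Call:
{"name": "step_arm", "arguments": {"plan": [[[-0.02, -0.02, 0.8, 0, 0, 0], [-0.02, -0.02, 1.5, 0, 0, 0], [-0.02, -0.02, 2.1, 0, 0, 0], [-0.02, -0.02, 2.5, 0, 0, 0], [-0.02, -0.02, 2.75, 0, 0, 0], [-0.02, -0.02, 2.86, 0, 0, 0], [-0.02, -0.02, 2.92, 0, 0, 0], [-0.02, -0.02, 2.92, 0, 0, 0]]]}}

```text
time_s: 26.9
ee_pos: [0.5411, -0.3048, 0.0834]
eef_rot: [-3.141, 0.001, -3.142]
force: [0.1, -0.3, -1.5]
grip_width: 0.0599
grip_force: 20.0
```

Call:
{"name": "step_arm", "arguments": {"plan": [[[0, 0, 0.03, 0, 0, 0], [0, 0, 0.06, 0, 0, 0], [0, 0, 0.1, 0, 0, 0], [0, 0, 0.1, 0, 0, 0]]]}}

```text
time_s: 27.23
ee_pos: [0.5412, -0.305, 0.0811]
eef_rot: [-3.141, 0.001, 3.141]
force: [-1.5, 2.2, 6.4]
grip_width: 0.0595
grip_force: 20.0
```

Call:
{"name": "step_arm", "arguments": {"plan": [[[0, 0, 0, 0, 0, 0], [0, 0, 0, 0, 0, 0], [0, 0, 0, 0, 0, 0], [0, 0, 0, 0, 0, 0], [0, 0, 0, 0, 0, 0], [0, 0, -1, 0, 0, 0], [0, 0, -2, 0, 0, 0], [0, 0, -3, 0, 0, 0]]], "grip": 1.0}}

```text
time_s: 27.9
ee_pos: [0.5406, -0.3046, 0.1707]
eef_rot: [3.141, -0.001, 3.141]
force: [-0.9, -0.6, 0.4]
grip_width: 0.0938
grip_force: 0.0
```

Call:
{"name": "step_arm", "arguments": {"plan": [[[0, 0.3, -0.3, 0, 0, 0], [0.1, 1.3, -0.3, 0, 0, 0], [0.3, 2.5, -0.3, 0, 0, 0], [0.5, 3.7, -0.3, 0, 0, 0], [0.53, 4.9, -0.2, 0, 0, 0], [0.53, 6.0, 0.4, 0, 0, 0], [0.53, 6.31, 1.2, 0, 0, 0], [0.53, 6.31, 2, 0, 0, 0]]]}}

```text
time_s: 28.57
ee_pos: [0.525, -0.1127, 0.1092]
eef_rot: [-3.142, 0.001, -3.139]
force: [1.3, 0.0, 0.8]
grip_width: 0.0939
grip_force: 0.0
```

Call:
{"name": "step_arm", "arguments": {"plan": [[[0, 0, 0, 0, 0, 0], [0, 0, 0, 0, 0, 0], [0, 0, 0, 0, 0, 0]]], "grip": 0.55}}

```text
time_s: 28.82
ee_pos: [0.5254, -0.1159, 0.111]
eef_rot: [-3.141, 0.001, 3.141]
force: [-0.6, -0.2, 0.7]
grip_width: 0.0774
grip_force: 0.0
```

```bash
python3 -c "
from h import *
im,c=look('w19',dict(lid=0));X=fit('lid','wrist',c,(.525,-.115),LID(0))
g=cv2.cvtColor(im,cv2.COLOR_RGB2GRAY);p=proj(np.r_[X,.033],c).astype(int);q=(g<60).astype(np.uint8)[p[1]-40:p[1]+40,p[0]-40:p[0]+40]
n,l,s,ce=cv2.connectedComponentsWithStats(q)
for i in range(1,n):
  if s[i,4]>100: print('dark blob',s[i],ce[i]+p-40,at_z(ce[i]+p-40,.028,c))
print(go(.5253,-.1157,-.022))"
```

```text
28.82 [ 0.5254 -0.1159  0.111 ] [-3.141e+00  1.000e-03  3.141e+00] q6 -1.86 F [-0.6 -0.2  0.7] w 0.0774 0.0
lid origin [272.9 196.7] 0.75 [ 0.5279 -0.1165  0.    ]
lid fit wrist [ 0.5253 -0.1154] conf 0.87 IoU 0.932
dark blob [  16    0   64   80 1607] [292.7118855  214.31113877] [ 0.53706719 -0.09968824  0.028     ]
dark blob [ 29  26  25  27 529] [274.59168242 200.81096408] [ 0.52530109 -0.11506062  0.028     ]
(array([0.02, 0.01, 4.44]), array([-0.01,  0.02, -0.01]))
```

Call:
{"name": "step_arm", "arguments": {"plan": [[[0, 0.02, 1, 0, 0, 0], [0, 0.02, 2, 0, 0, 0], [0, 0.02, 3, 0, 0, 0], [0, 0.02, 3.8, 0, 0, 0], [0, 0.02, 4.2, 0, 0, 0], [0, 0.02, 4.4, 0, 0, 0], [0, 0.02, 4.4, 0, 0, 0]]]}}

```text
time_s: 29.55
ee_pos: [0.525, -0.115, -0.0223]
eef_rot: [3.141, -0.0, 3.141]
force: [-1.0, -0.8, -0.2]
grip_width: 0.0517
grip_force: 0.0
```

Call:
{"name": "step_arm", "arguments": {"plan": [[[0, 0, 0, 0, 0, 0], [0, 0, 0, 0, 0, 0], [0, 0, 0, 0, 0, 0], [0, 0, 0, 0, 0, 0], [0, 0, 0, 0, 0, 0], [0, 0, 0, 0, 0, 0], [0, 0, 0, 0, 0, 0], [0, 0, 0, 0, 0, 0]]], "grip": 0.08, "squeeze": 20}}

```text
time_s: 30.22
ee_pos: [0.5253, -0.1149, -0.0217]
eef_rot: [-3.141, 0.001, 3.142]
force: [-1.6, 0.5, 5.9]
grip_width: 0.0206
grip_force: 20.0
```

```bash
python3 -c "
from h import *
im,c=look('w20',{});fit('lid','wrist',c,(.525,-.115),LID(0));print(go(.541,-.3045,.16))"
```

```text
30.22 [ 0.5253 -0.1149 -0.0217] [-3.141e+00  1.000e-03  3.142e+00] q6 -1.85 F [-1.6  0.5  5.9] w 0.0206 20.0
lid fit wrist [ 0.5215 -0.115 ] conf 0.61 IoU 0.626
(array([-0.53, -6.32, -6.05]), array([-0.  ,  0.01, -0.  ]))
```

Call:
{"name": "step_arm", "arguments": {"plan": [[[0, 0, -0.6, 0, 0, 0], [0, 0, -1.8, 0, 0, 0], [0, 0, -3, 0, 0, 0], [0, 0, -4.2, 0, 0, 0], [0, 0, -5.4, 0, 0, 0], [0, -0.2, -6.3, 0, 0, 0], [-0.1, -1.0, -6.3, 0, 0, 0], [-0.2, -2.1, -6.3, 0, 0, 0]]]}}

```text
time_s: 30.98
ee_pos: [0.5318, -0.1774, 0.1689]
eef_rot: [-3.14, 0.003, -3.139]
force: [0.4, 0.1, -1.0]
grip_width: 0.0209
grip_force: 20.0
```

Call:
{"name": "step_arm", "arguments": {"plan": [[[-0.1, -1.1, 0, 0, 0, 0], [-0.2, -2.2, 0, 0, 0, 0], [-0.3, -3.2, 0, 0, 0, 0], [-0.32, -3.9, 0, 0, 0, 0], [-0.32, -4.23, 0, 0, 0, 0], [-0.32, -4.23, 0, 0, 0, 0], [-0.32, -4.23, 0, 0, 0, 0], [-0.32, -4.23, 0, 0, 0, 0]]]}}

```text
time_s: 31.65
ee_pos: [0.5407, -0.3034, 0.1669]
eef_rot: [3.141, -0.0, -3.141]
force: [-0.1, -0.5, -1.5]
grip_width: 0.0206
grip_force: 20.0
```

```bash
python3 -c "
from h import *
im,c=look('w21',dict(medium_sieve=.105,lid=.187));fit('lid','wrist',c,(.541,-.3045),LID(.187));fit('medium_sieve','wrist',c,(.541,-.3045),MED(.105));print(go(.541,-.3045,.117))"
```

```text
31.65 [ 0.5407 -0.3034  0.1669] [ 3.141 -0.    -3.141] q6 -2.14 F [-0.1 -0.5 -1.5] w 0.0206 20.0
medium_sieve origin [271.5 205. ] 0.92 [ 0.539 -0.305  0.105]
lid origin [275.8 247. ] 0.79 [ 0.5438 -0.3022  0.187 ]
lid no mask
medium_sieve fit wrist [ 0.5188 -0.3067] conf 0.59 IoU 0.217
(array([-0.01, -0.01,  1.67]), array([-0.  ,  0.  ,  0.01]))
```

View pics/w21.png

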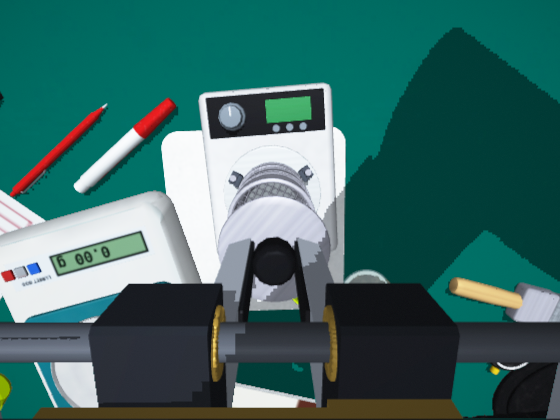

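The lid hangs level over the stack, with its knob at (274,260). Lowering it slowly.

Call:
{"name": "step_arm", "arguments": {"plan": [[[0, -0.01, 0.4, 0, 0, 0], [0, -0.01, 0.8, 0, 0, 0], [0, -0.01, 1.1, 0, 0, 0], [0, -0.01, 1.35, 0, 0, 0], [0, -0.01, 1.5, 0, 0, 0], [0, -0.01, 1.58, 0, 0, 0], [0, -0.01, 1.63, 0, 0, 0], [0, -0.01, 1.63, 0, 0, 0]]]}}

```text
time_s: 32.57
ee_pos: [0.5406, -0.3051, 0.1178]
eef_rot: [3.142, 0.0, 3.141]
force: [0.3, 0.9, -1.5]
grip_width: 0.0211
grip_force: 20.0
```

Call:
{"name": "step_arm", "arguments": {"plan": [[[0, 0, 0.03, 0, 0, 0], [0, 0, 0.06, 0, 0, 0], [0, 0, 0.09, 0, 0, 0], [0, 0, 0.09, 0, 0, 0]]]}}

```text
time_s: 32.9
ee_pos: [0.5411, -0.3054, 0.1173]
eef_rot: [-3.14, 0.002, 3.141]
force: [-4.1, 2.6, 12.0]
grip_width: 0.0208
grip_force: 20.0
```

Call:
{"name": "step_arm", "arguments": {"plan": [[[0, 0, 0, 0, 0, 0], [0, 0, 0, 0, 0, 0], [0, 0, 0, 0, 0, 0], [0, 0, 0, 0, 0, 0], [0, 0, -0.3, 0, 0, 0], [0, 0, -1.2, 0, 0, 0], [0, 0, -2.2, 0, 0, 0], [0, 0, -3, 0, 0, 0]]], "grip": 0.7}}

```text
time_s: 33.57
ee_pos: [0.5407, -0.3051, 0.2079]
eef_rot: [-3.141, 0.001, 3.142]
force: [-0.1, -0.4, 0.9]
grip_width: 0.0653
grip_force: 0.0
```

Call:
{"name": "step_arm", "arguments": {"plan": [[[0.5, 1.0, 0, 0, 0, 0], [1.2, 2, 0, 0, 0, 0], [2, 3, 0, 0, 0, 0], [2.6, 4, 0, 0, 0, 0], [3, 5, 0, 0, 0, 0], [3, 6, 0, 0, 0, 0], [3, 7, 0, 0, 0, 0], [3, 8, 0, 0, 0, 0]]]}}

```text
time_s: 34.23
ee_pos: [0.4503, -0.0638, 0.2062]
eef_rot: [-3.141, 0.001, 3.141]
force: [1.7, -0.5, -0.4]
grip_width: 0.0661
grip_force: 0.0
```

```bash
python3 -c "
from h import *
stat()
for cn in('side','top'):
  im=ctrl.camera(cn);c=cam(cn)
  if cn=='side': s=im
  for n,z,xy in(('fine_sieve',.077,(.541,-.305)),('medium_sieve',.105,(.541,-.305)),('lid',.139,(.541,-.305)),('coarse_sieve',.031,(.5035,.306))):
    print(cn,n,'expected',proj(np.r_[xy,z],c).round(1),[(np.round(r['at'],1),round(r['confidence'],2)) for r in ctrl.place_of(n,cn)[:1]])
s=cv2.cvtColor(s,cv2.COLOR_RGB2BGR)
a=cv2.resize(s[250:400,270:400],None,fx=3,fy=4*3/4,interpolation=2);b=cv2.resize(s[140:220,170:260],None,fx=4,fy=4,interpolation=2)
o=np.zeros((450,760,3),np.uint8);o[:,:390]=a;o[:320,400:760]=b;cv2.imwrite('pics/end.png',o)"
```

```text
34.23 [ 0.4503 -0.0638  0.2062] [-3.141e+00  1.000e-03  3.141e+00] q6 -1.79 F [ 1.7 -0.5 -0.4] w 0.0661 0.0
side fine_sieve expected [336.9 313. ] [(array([337.6, 314.1]), 0.7)]
side medium_sieve expected [338.  301.1] [(array([212.7, 179.7]), 0.61)]
side lid expected [339.3 285.9] [(array([338.5, 287.9]), 0.6)]
side coarse_sieve expected [212.5 180.5] [(array([215. , 182.2]), 0.75)]
top fine_sieve expected [397.3 225.7] [(array([397.4, 223.8]), 0.52)]
top medium_sieve expected [399.5 224.6] [(array([399.8, 226.5]), 0.43)]
top lid expected [402.3 223.1] [(array([405.9, 221.8]), 0.85)]
top coarse_sieve expected [181.1 238.3] [(array([182.7, 238.9]), 0.64)]
```

View pics/end.png

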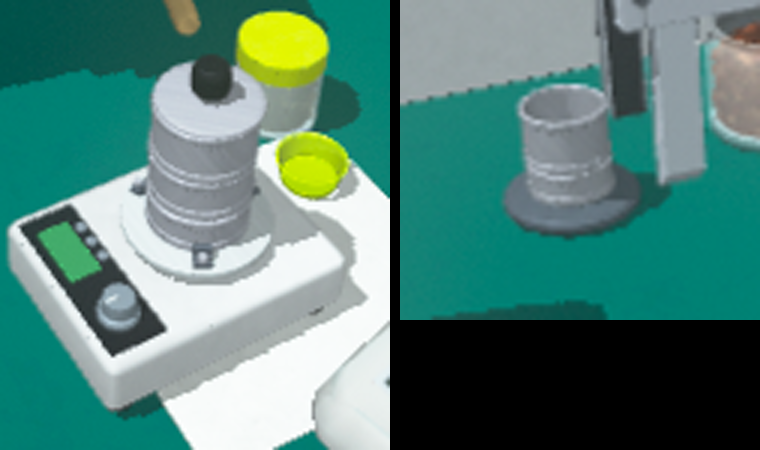

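The view shows the stack straight and closed, with the lid flush and its knob at crop (211,78). The coarse sieve sits nested on the stand, and the gripper is clear of both.

Call:
{"name": "step_arm", "arguments": {"plan": [[[0, 0, 0, 0, 0, 0], [0, 0, 0, 0, 0, 0], [0, 0, 0, 0, 0, 0], [0, 0, 0, 0, 0, 0]]]}}

```text
time_s: 35.07
ee_pos: [0.4506, -0.0651, 0.2052]
eef_rot: [-3.142, -0.0, 3.141]
force: [0.4, -1.0, -0.4]
grip_width: 0.0657
grip_force: 0.0
```

```bash
python3 -c "
from station import ctrl
print(ctrl.hand_in())"
```

```text
the job is handed in; nothing more can be done
None
```

The job is handed in at about 35 s: the coarse sieve is on the brushing stand, the fine sieve, medium sieve and lid are stacked on the shaker, and all looked nested and upright in the last pictures; no verdict was returned.

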